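# Pump the salad spinner, then hold the pepper mill over the tomatoes

### The job

Help me finish the salad: press the salad spinner's pump all the way down to its stop and let it come back up, then pick up the dark pepper mill and bring it across to the bowl of tomatoes without letting it touch the bread or anything else on the way. Finish still holding the mill there, still and upright, ready to grind: centred over the bowl, with its foot hovering about 2 cm above the rim and not touching it. Leave the pale salt mill, the jar, the bread and the bowl where they stand.

Things in the scene. Friction and masses are not known exactly. Their poses are not given: they have to be found in the camera images.
- spinner: Salad spinner, fixed on the worktop: white round tub with a green lid, 180 mm across; the lid's top is 122 mm above the worktop and a grey collar (68 mm across) round the pump rises to 135 mm. Origin at the centre of its underside, z up. The pump is on its axis.
- pump_top (a point): Centre of the top face of the spinner's pump head, a black disc 52 mm across and 13 mm thick on a steel stem; 180 mm above the worktop when up, 150 mm when fully down. z up.
- pump (a joint): How far the pump is pressed, in m: 0 up, 0.030 fully down at its stop. Pressed straight down; a spring (about 3 N at the top, about 10.5 N at the stop) lifts it again when let go.
- pepper_mill: The dark brown wooden pepper mill, standing upright and loose, 162 mm tall, about 0.15 to 0.31 kg. Origin at the centre of its foot (54 mm across), z along its axis to the top. Waist 38 mm across at 58 mm; steel band 95 to 105 mm up; straight round wooden head 42 mm across from 105 to 150 mm up, good to grip from above; small steel knob on top.
- salt_mill: Bystander: the salt mill, same shape and size as the pepper mill but of pale wood; origin at the centre of its foot, z up. The two mills may have swapped places.
- bowl: Blue ceramic bowl holding six small red tomatoes (all lower than its rim), standing loose: 120 mm across at the rim, 68 mm at the foot, 55 mm high, 0.45 kg. Origin at the centre of its underside, z up.
- bowl_rim (a point): Centre of the bowl's mouth, level with its rim, 55 mm above the worktop. z up.
- board: Dark wooden bread board, fixed, 300 mm (its x) by 160 mm (its y), 20 mm thick. Origin at the centre of its underside. It lies between the mills and the bowl.
- loaf: Bystander: brown bread loaf resting loose on the board, 240 mm (its x) by 110 mm (its y), 80 mm high, so its top is 100 mm above the worktop. Origin at the centre of its underside.
- jar: Bystander: jar of dry pasta with a cork lid, 71 mm across, 132 mm tall, standing loose; origin at the centre of its underside, z up.
Things that resemble listed ones, but are neither listed nor needed, are in the scene too. What is shaped like the pepper_mill but blue is not meant.

How it is judged:
On the way, in this order (a step that is already met when the one before it is completed fails the run):
1. the spinner's pump is pressed fully down to its stop (value of joint pump above 0.0265 m), for 0.1 s.
2. the pump is up again and the pepper mill has been lifted off the worktop by the gripper (value of joint pump below 0.004 m and height (world z) of pepper_mill above 0.04 m and contact force between pepper_mill and the fingers above 1 N), for 0.1 s.
At the end, for the whole second after the job is handed in: The gripper still holds the pepper mill, still (under 20 mm/s) and upright (within 8 degrees), its foot's centre within 20 mm of the bowl's axis and 7 to 40 mm above the rim, touching nothing but the fingers; the pump is up again; bowl, salt mill, jar and loaf are within 30 mm of where they stood (horizontal distance between pepper_mill and bowl_rim below 0.02 m and z of pepper_mill in the frame of bowl_rim between 0.007 and 0.04 m and angle between pepper_mill's own z axis and vertical below 0.14 rad and linear speed of pepper_mill below 0.02 m/s and contact force between pepper_mill and the fingers above 1 N and value of joint pump below 0.004 m and distance of each of bowl, salt_mill, jar, loaf from where it was at the start of the episode below 0.03 m and contact force between pepper_mill and bowl below 0.1 N and contact force between pepper_mill and loaf below 0.1 N and contact force between pepper_mill and board below 0.1 N and contact force between pepper_mill and salt_mill below 0.1 N and contact force between pepper_mill and jar below 0.1 N and contact force between pepper_mill and spinner below 0.1 N); the arm keeps its last pose, push and grip.
It fails at once if the pepper mill touches the bowl, loaf, board, salt mill, jar or spinner (contact force between pepper_mill and bowl above 0.5 N or contact force between pepper_mill and loaf above 0.5 N or contact force between pepper_mill and board above 0.5 N or contact force between pepper_mill and salt_mill above 0.5 N or contact force between pepper_mill and jar above 0.5 N or contact force between pepper_mill and spinner above 0.5 N).
It fails at once if the bowl is shifted more than 30 mm or tipped (distance of bowl from where it was at the start of the episode above 0.03 m or angle between bowl's own z axis and vertical above 0.3 rad).
It fails at once if the salt mill is shifted more than 30 mm or tipped (distance of salt_mill from where it was at the start of the episode above 0.03 m or angle between salt_mill's own z axis and vertical above 0.3 rad).
It fails at once if the jar is shifted more than 30 mm or tipped (distance of jar from where it was at the start of the episode above 0.03 m or angle between jar's own z axis and vertical above 0.3 rad).
It fails at once if the loaf is shifted more than 30 mm or tipped (distance of loaf from where it was at the start of the episode above 0.03 m or angle between loaf's own z axis and vertical above 0.3 rad).
It also fails if it takes over 54 s, if anything falls off the work surface, if the arm or the gripper's body presses on something with over 40 N, if the wrist force passes 120 N, or if a joint passes its speed limit or range.

### The arm

A 7-joint arm with a two-finger parallel gripper is mounted at the origin on the work surface. World frame = base frame: x ahead of the robot, y to its left, z up, the work surface at z = 0. Lengths are in m, angles in rad, forces in N, time in s.
With the tool pointing down it reaches from about 0.425 to 0.925 m from the base axis. Payload 6.8 kg.
Tool frame: the origin (TCP) lies midway between the tips of the shut fingers; the grasp point (between the pads) lies 19 mm behind it; z points along the fingers, y is the line along which they close (so a half turn about z gives the same grasp; the last joint's range is limited). The gripper opens to 85 mm and grips with 20 to 120 N. Pads are 22 mm wide; open, the fingers measure 114 mm over their backs; the gripper's body (76 mm by 85 mm) begins 54 mm behind the grasp point. The pads swing forward as they close: fully open they stand 13 mm farther back than shut.
Start: joints at [1.198, 0.477, 0.022, 1.555, -0.011, 1.109, -0.083], TCP at [0.177, -0.651, 0.231] pointing down, gripper open.
Joint ranges: [-2.96, 2.96], [-0.34, 2.1], [-1.41, 1.46], [0.24, 2.44], [-1.37, 4.51], [0.17, 1.92], [-2.96, 2.96]. Speed limits (rad/s): [2.39, 2.39, 3.14, 3.14, 3.14, 3.14, 3.14].

### API

Orientations are given as a unit quaternion [x, y, z, w].
In Python, from cell import robot gives the robot as it stands.
- The arm moves only by the tool servo_tool, never from a script. Its argument "rows" is a list of rows, each a list of 3 entries, a list of its own where there are three numbers: the shift along the tool's x, y, z scaled (see below), then the turn, a rotation vector about the tool's x, y, z scaled (see below), then the opening, from 0 (shut) to 1 (fully open). A call has exactly 5 rows; each row is the pose to reach, as a shift and turn from the pose commanded when the call began, along the tool's axes at that moment, turning the shorter way round; what a row does not reach only later rows make up. The controller multiplies each number of a shift by 0.3 m and each number of a turn by 360 degrees. A row lasts 1/10 s, in which the tool goes at most 50 mm and 8.59 degrees, less where a joint would pass 70% of its speed; a pose out of reach is approached as far as the arm can. A call with a number of a shift or a turn outside -1 to 1 is refused whole. A call with a gripper value outside its range is refused whole. The fingers move at their own pace and stop on an object; the grip force is fixed at half the most. Time passes only in rows, so rows that repeat a pose let the fingers close, or fill a call up. It gives the time, the measured TCP pose, the force, the opening and the grip force at its end, in the units of the state.
- robot.sense(): the state, without advancing time (a new reading comes with each control period).
- robot.snapshot(name): name is "scene" or "top"; returns a dict with "img" (400x640x3 uint8, red, green, blue), "fx", "fy", "cx", "cy" (pixels), "R" (3x3) and "t" (3): a world point X has camera coordinates R X + t. Camera axes: x right, y down, z forward; pixel columns grow to the right and rows downward; lengths in m; the calibration is good to about 2 mm. A picture is of the moment at which its call begins. There is no depth.
- robot.close_job(): hands the job in; it is judged then, once.
The state is a dict: "t": time; "joint_pos": joint angles; "qd": joint speeds; "joint_efforts": joint torques, N m; "tcp_pos": TCP position; "orientation": TCP orientation; "ft_force": force on the tool from outside, world axes, zero at the start; "wrist_torque": the same for the moment, N m; "gripper_width": finger opening in m; "grip_force": force on a finger pad.
Only numpy, scipy, OpenCV 4.12 (cv2) and the standard library are available. Lean on these libraries where they do the work, as an engineer would, in place of code of your own. Each camera call takes 0.05 s, during which the arm holds its last target. There are 200 camera calls.

## Working session

There is one attempt and no reset: what is moved stays moved. The work goes in short steps, Python scripts to look and compute and a tool call to move; the robot and the scene stay as the last step left them, time stands still between calls to the robot, and variables do not carry over. Pictures are saved under pics/ and viewed, at most 10 in all, crops included, and the job is handed in when it is done.

Besides the shell and the picture viewer there is one more tool, called after "Emit:" in YAML: its name, and indented under it one key for each argument. servo_tool: Moves the arm, as the interface text tells. Shifts and turns lie within -1 to 1; 1 stands for 0.3 m of shift or 360 degrees of turn. Its arguments: {"type":"object","properties":{"rows":{"type":"array","items":{"type":"array"}}},"required":["rows"]}

```bash
mkdir -p pics
python3 - <<'E'
from cell import robot
import cv2,pickle
s=robot.sense();print({k:s[k] for k in('t','tcp_pos','orientation','gripper_width','ft_force')})
d={}
for n in("scene","top"):
    c=robot.snapshot(n);d[n]=c;cv2.imwrite(f"pics/{n}0.png",c["img"][:,:,::-1]);print(n,c["fx"],c["cx"],c["cy"],c["R"],c["t"])
pickle.dump(d,open("s0.pkl","wb"))
E
```

```text
{'t': 0.0, 'tcp_pos': array([ 0.17648292, -0.65089967,  0.23031116]), 'orientation': array([ 9.91247707e-01,  1.32011782e-01, -1.96053740e-04, -9.13370281e-04]), 'gripper_width': 0.08549659648897891, 'ft_force': array([-1.23434158,  0.27476603, -0.37527478])}
scene 513.7969622973897 319.13401440592105 194.00011938588477 [[ 0.57328784  0.8192304  -0.01423398]
 [ 0.56855947 -0.4102602  -0.71304045]
 [-0.58998405  0.40068456 -0.70097839]] [-0.26748478 -0.22095345  1.49373925]
top 367.4025142056137 316.37542494760635 200.78914410894816 [[ 0.02705588 -0.99958686 -0.00969978]
 [-0.98568836 -0.02506202 -0.16670441]
 [ 0.16639244  0.0140713  -0.98595921]] [-0.04014759  0.54841535  0.82741831]
```

View pics/top0.png

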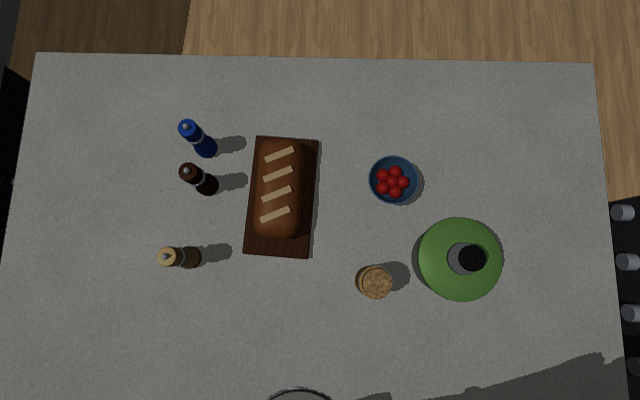

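View pics/scene0.png

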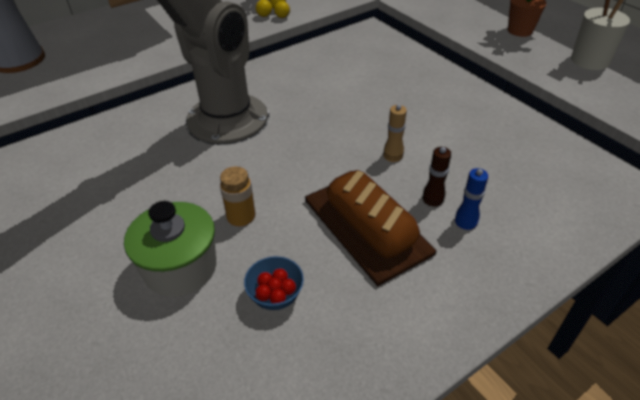

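The top view shows the dark mill with its knob near (187,171) and foot near (208,188). The blue mill is beside it (knob 186,125), the salt mill is at (167,256), the bowl at (393,180) and the pump at (471,258). The scene view has the dark mill at (438,150) to (434,205), the pump at (162,212) and the bowl at (274,283).

```bash
cat > h.py <<'E'
import numpy as np,cv2
def back(c,uv,z):
    d=np.array([(uv[0]-c["cx"])/c["fx"],(uv[1]-c["cy"])/c["fy"],1.]);R=np.array(c["R"]);t=np.array(c["t"])
    o=-R.T@t;r=R.T@d;return o+r*(z-o[2])/r[2]
def proj(c,X):
    p=np.array(c["R"])@np.array(X)+np.array(c["t"]);return np.array([c["fx"]*p[0]/p[2]+c["cx"],c["fy"]*p[1]/p[2]+c["cy"]])
def tri(c1,u1,c2,u2):
    from scipy.optimize import least_squares
    return least_squares(lambda X:np.r_[proj(c1,X)-u1,proj(c2,X)-u2],[.6,0,.1]).x
E
python3 - <<'E'
from h import *
import pickle
d=pickle.load(open("s0.pkl","rb"));T,S=d["top"],d["scene"]
def blob(c,m,roi):
    x0,y0,x1,y1=roi;k=np.zeros(m.shape,np.uint8);k[y0:y1,x0:x1]=m[y0:y1,x0:x1]*255
    cs,_=cv2.findContours(k,cv2.RETR_EXTERNAL,cv2.CHAIN_APPROX_NONE);cc=max(cs,key=cv2.contourArea)
    return cv2.fitEllipse(cv2.convexHull(cc)),cv2.boundingRect(cc)
np.set_printoptions(precision=4,suppress=True)
def show(n,c,m,roi,z):
    e,b=blob(c,m,roi);print(n,np.array(e[0]),np.array(e[1]),b,back(c,e[0],z))
im=T["img"].astype(int);r,g,b=im[...,0],im[...,1],im[...,2];mx=im.max(2)
show("lid",T,(g>1.4*r)&(g>1.4*b)&(g>50),(400,200,520,320),.122)
show("pump",T,mx<40,(445,235,500,285),.176)
show("bowl",T,(b>r+20)|(r>g+60),(350,140,440,220),.055)
show("jar",T,(r>b+40),(345,250,400,310),.132)
show("loafboard",T,(r>b+8),(235,130,325,265),.02)
show("salthead",T,(r>b+40),(150,235,182,275),.15)
show("bluehead",T,(b>r+40),(170,110,202,143),.15)
im=S["img"].astype(int);r,g,b=im[...,0],im[...,1],im[...,2];mx=im.max(2)
show("S pump",S,mx<45,(140,195,185,222),.176)
show("S lid",S,(g>1.4*r)&(g>1.4*b)&(g>50),(100,190,230,280),.122)
show("S bowl",S,(b>r+20)|(r>g+60),(230,240,320,320),.055)
def crop(c,roi,f):
    x0,y0,x1,y1=roi;return cv2.resize(c["img"][y0:y1,x0:x1,::-1],None,fx=f,fy=f,interpolation=cv2.INTER_CUBIC)
A=crop(T,(150,105,250,205),4);B=crop(S,(400,130,500,230),4)
cv2.imwrite("pics/c0.png",cv2.convertScaleAbs(np.hstack([A,B]),alpha=1.8))
E
```

```text
lid [459.3537 259.1157] [81.2514 86.1763] (418, 218, 84, 83) [ 0.4198 -0.3307  0.122 ]
pump [471.9595 257.5771] [26.3676 28.1911] (458, 244, 29, 28) [ 0.4223 -0.3352  0.176 ]
bowl [393.0671 179.399 ] [48.079  50.4131] (368, 155, 51, 49) [ 0.6037 -0.2062  0.055 ]
jar [375.0598 282.5376] [30.8064 32.5324] (360, 266, 32, 33) [ 0.3672 -0.1523  0.132 ]
loafboard [280.951  196.9611] [111.5786 131.5243] (242, 135, 76, 124) [0.561  0.0618 0.02  ]
salthead [165.845  256.0307] [18.1016 19.7422] (157, 247, 19, 19) [0.4093 0.2775 0.15  ]
bluehead [186.3767 127.4468] [17.0237 18.6196] (178, 119, 18, 18) [0.6859 0.2592 0.15  ]
S pump [161.8747 212.0657] [21.4188 26.5235] (149, 202, 26, 20) [ 0.4272 -0.3368  0.176 ]
S lid [168.9272 236.2722] [64.6171 90.8065] (125, 203, 89, 68) [ 0.4417 -0.3412  0.122 ]
S bowl [273.4122 281.7133] [51.8064 59.2518] (244, 256, 60, 53) [ 0.6102 -0.2094  0.055 ]
```

View pics/c0.png

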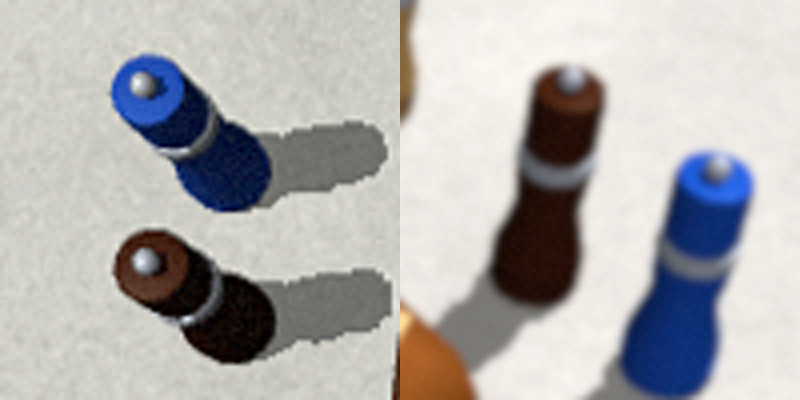

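The crop gives the dark mill's head-top centre as about (188,172) in the top view and (442,152) in the scene view, with its knob at (186.7,170.5) and (443,150). The blue mill stands roughly 10 cm farther out.

Run:
```python
from h import *
from scipy.spatial.transform import Rotation as Ro
import pickle
np.set_printoptions(precision=4,suppress=True)
d=pickle.load(open("s0.pkl","rb"));T,S=d["top"],d["scene"]
print(back(T,(188,172),.15),back(S,(442,152),.15),back(T,(186.7,170.5),.158),back(S,(443,150),.158))
print(tri(T,(188,172),S,(442,152)),tri(T,(186.7,170.5),S,(443,150)))
print("foot proj",proj(T,[.582,.253,0]),proj(S,[.582,.253,0]))
print("board corners",[back(T,p,.02)[:2] for p in((256,136),(318,141),(308,258),(243,253))])
print("loaf",[back(T,p,.09)[:2] for p in((258,150),(258,235),(300,140),(297,237))])
from cell import robot
s=robot.sense();Rm=Ro.from_quat(s["orientation"]).as_matrix();print(Rm,s["joint_pos"])
```

```text
[0.5868 0.2471 0.15  ] [0.5916 0.2475 0.15  ] [0.588  0.2471 0.158 ] [0.5942 0.2463 0.158 ]
[0.5884 0.2497 0.1461] [0.5899 0.2501 0.1528]
foot proj [206.5701 188.2776] [431.3693 196.5254]
board corners [array([0.7158, 0.1317]), array([ 0.7063, -0.0253]), array([ 0.4147, -0.0091]), array([0.4224, 0.1469])]
loaf [array([0.6575, 0.1118]), array([0.4614, 0.1013]), array([0.6839, 0.0155]), array([0.4593, 0.0144])]
[[ 0.9651  0.2618 -0.0006]
 [ 0.2618 -0.9651  0.0016]
 [-0.0001 -0.0017 -1.    ]] [ 1.1979  0.4777  0.0223  1.5564 -0.0115  1.1093 -0.0831]
```

Emit:
servo_tool:
  rows:
    - [[0.08,-0.061,0],[0,0,0],0]
    - [[0.19,-0.145,0],[0,0,0],0]
    - [[0.3,-0.228,0],[0,0,0],0]
    - [[0.42,-0.32,0],[0,0,0],0]
    - [[0.532,-0.405,0],[0,0,0],0]

```text
t: 0.6
tcp_pos: [0.2998, -0.4905, 0.2309]
orientation: [0.991, 0.132, -0.0, -0.0]
ft_force: [1.4, -0.5, -0.4]
gripper_width: 0.0121
grip_force: 0.0
```

Emit:
servo_tool:
  rows:
    - [[0.12,-0.091,0],[0,0,0],0]
    - [[0.24,-0.183,0],[0,0,0],0]
    - [[0.36,-0.274,0],[0,0,0],0]
    - [[0.45,-0.343,0],[0,0,0],0]
    - [[0.53,-0.405,0],[0,0,0],0]

```text
t: 1.1
tcp_pos: [0.4216, -0.3314, 0.2311]
orientation: [0.991, 0.133, -0.0, -0.0]
ft_force: [-0.5, -0.4, -0.8]
gripper_width: -0.0003
grip_force: 0.0
```

Emit:
servo_tool:
  rows:
    - [[0,0,0.03],[0,0,0],0]
    - [[0,0,0.06],[0,0,0],0]
    - [[0,0,0.09],[0,0,0],0]
    - [[0,0,0.09],[0,0,0],0]
    - [[0,0,0.09],[0,0,0],0]

```text
t: 1.6
tcp_pos: [0.4197, -0.3344, 0.2039]
orientation: [0.991, 0.131, -0.0, -0.0]
ft_force: [0.1, -0.1, 0.1]
gripper_width: 0.0003
grip_force: 0.0
```

Run:
```python
from h import *
from cell import robot
import pickle
s=robot.sense();print(s["t"],s["tcp_pos"],s["orientation"],s["joint_pos"],s["ft_force"],s["gripper_width"])
d={n:robot.snapshot(n) for n in("top","scene")}
pickle.dump(d,open("s1.pkl","wb"))
A=cv2.resize(d["top"]["img"][180:320,370:540,::-1],None,fx=2.35,fy=2.35);B=cv2.resize(d["scene"]["img"][130:270,80:250,::-1],None,fx=2.35,fy=2.35)
cv2.imwrite("pics/c1.png",cv2.convertScaleAbs(np.hstack([A,B]),alpha=1.5))
```

```text
1.6 [ 0.41965839 -0.33440145  0.20388232] [ 9.91381697e-01  1.31004074e-01 -4.53265656e-04 -2.40725417e-04] [ 0.67943004  0.28711176 -0.14751105  1.90709455  0.05134589  0.95197222
 -0.80000177] [ 0.050685   -0.12532704  0.12209388] 0.00030572568579868175
```

View pics/c1.png

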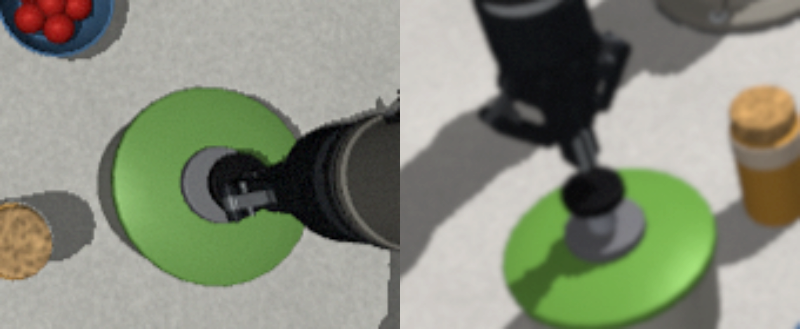

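Emit:
servo_tool:
  rows:
    - [[0,0,0.05],[0,0,0],0]
    - [[0,0,0.1],[0,0,0],0]
    - [[0,0,0.14],[0,0,0],0]
    - [[0,0,0.16],[0,0,0],0]
    - [[0,0,0.175],[0,0,0],0]

```text
t: 2.2
tcp_pos: [0.4213, -0.3345, 0.1527]
orientation: [0.991, 0.132, 0.001, 0.001]
ft_force: [-0.7, 0.1, 10.2]
gripper_width: 0.0
grip_force: 4.7
```

Emit:
servo_tool:
  rows:
    - [[0,0,0.006],[0,0,0],0]
    - [[0,0,0.009],[0,0,0],0]
    - [[0,0,0.009],[0,0,0],0]
    - [[0,0,0.009],[0,0,0],0]
    - [[0,0,0.009],[0,0,0],0]

```text
t: 2.7
tcp_pos: [0.4213, -0.3345, 0.1507]
orientation: [0.991, 0.132, 0.001, 0.001]
ft_force: [-0.9, 1.1, 10.0]
gripper_width: -0.0001
grip_force: 4.9
```

Emit:
servo_tool:
  rows:
    - [[0,0,0.006],[0,0,0],0]
    - [[0,0,0.01],[0,0,0],0]
    - [[0,0,0.01],[0,0,0],0]
    - [[0,0,0.01],[0,0,0],0]
    - [[0,0,0.01],[0,0,0],0]

```text
t: 3.2
tcp_pos: [0.4215, -0.3346, 0.1499]
orientation: [0.991, 0.132, 0.001, 0.001]
ft_force: [-7.5, 5.7, 29.7]
gripper_width: 0.0
grip_force: 14.3
```

Emit:
servo_tool:
  rows:
    - [[0,0,-0.06],[0,0,0],0]
    - [[0,0,-0.17],[0,0,0],0]
    - [[0,0,-0.3],[0,0,0],0.3]
    - [[0,0,-0.42],[0,0,0],1]
    - [[0,0,-0.52],[0,0,0],1]

```text
t: 3.7
tcp_pos: [0.4207, -0.3339, 0.3045]
orientation: [0.991, 0.132, 0.001, 0.001]
ft_force: [0.2, 0.3, -0.6]
gripper_width: 0.0434
grip_force: 0.0
```

Emit:
servo_tool:
  rows:
    - [[0.05,-0.083,0],[0,0,0],1]
    - [[0.12,-0.198,0],[0,0,0],1]
    - [[0.19,-0.314,0],[0,0,0],1]
    - [[0.26,-0.43,0],[0,0,0],1]
    - [[0.33,-0.545,0],[0,0,0],1]

```text
t: 4.2
tcp_pos: [0.4734, -0.1484, 0.3023]
orientation: [0.991, 0.132, 0.0, 0.0]
ft_force: [1.1, 0.2, 0.0]
gripper_width: 0.0855
grip_force: 0.0
```

Emit:
servo_tool:
  rows:
    - [[0.07,-0.116,0],[0,0,0],1]
    - [[0.14,-0.231,0],[0,0,0],1]
    - [[0.21,-0.347,0],[0,0,0],1]
    - [[0.28,-0.463,0],[0,0,0],1]
    - [[0.35,-0.578,0],[0,0,0],1]

```text
t: 4.7
tcp_pos: [0.5295, 0.0464, 0.3023]
orientation: [0.991, 0.132, 0.0, 0.0]
ft_force: [0.5, -0.3, -0.1]
gripper_width: 0.0853
grip_force: 0.0
```

Emit:
servo_tool:
  rows:
    - [[0.07,-0.116,0],[0,0,0],1]
    - [[0.14,-0.231,0],[0,0,0],1]
    - [[0.21,-0.347,0],[0,0,0],1]
    - [[0.28,-0.463,0],[0,0,0],1]
    - [[0.35,-0.578,0],[0,0,0],1]

```text
t: 5.2
tcp_pos: [0.5856, 0.241, 0.3021]
orientation: [0.991, 0.132, 0.0, 0.0]
ft_force: [0.7, -0.0, 0.1]
gripper_width: 0.0852
grip_force: 0.0
```

Run:
```python
from h import *
from cell import robot
from scipy.spatial.transform import Rotation as Ro
import pickle
s=robot.sense();print(s["t"],s["tcp_pos"],s["orientation"],s["joint_pos"],s["gripper_width"])
R=Ro.from_quat(s["orientation"]).as_matrix();print(R)
print(R.T@(np.array([.588,.248,.25])-s["tcp_pos"])/.3)
d={n:robot.snapshot(n) for n in("top","scene")}
pickle.dump(d,open("s2.pkl","wb"))
A=cv2.resize(d["top"]["img"][90:230,150:330,::-1],None,fx=2.2,fy=2.2);B=cv2.resize(d["scene"]["img"][80:220,330:510,::-1],None,fx=2.2,fy=2.2)
C=d["scene"]["img"][180:320,100:280,::-1];E=d["top"]["img"][180:320,370:550,::-1]
cv2.imwrite("pics/c2.png",cv2.convertScaleAbs(np.vstack([np.hstack([A,B]),cv2.resize(np.hstack([E,C]),(A.shape[1]*2,250))]),alpha=1.5))
```

```text
5.2 [0.58564201 0.24104801 0.30208144] [9.91291737e-01 1.31683999e-01 1.07705764e-06 1.29319318e-04] [-0.12246286  0.39883665 -0.49919645  1.54863326  0.19777929  1.24471845
 -1.958868  ] 0.08521337441807583
[[ 9.65318649e-01  2.61074520e-01  3.61939267e-05]
 [ 2.61074521e-01 -9.65318615e-01 -2.56102681e-04]
 [-3.19232133e-05  2.56670006e-04 -9.99999967e-01]]
[ 0.01364287 -0.02036216  0.17359914]
```

View pics/c2.png

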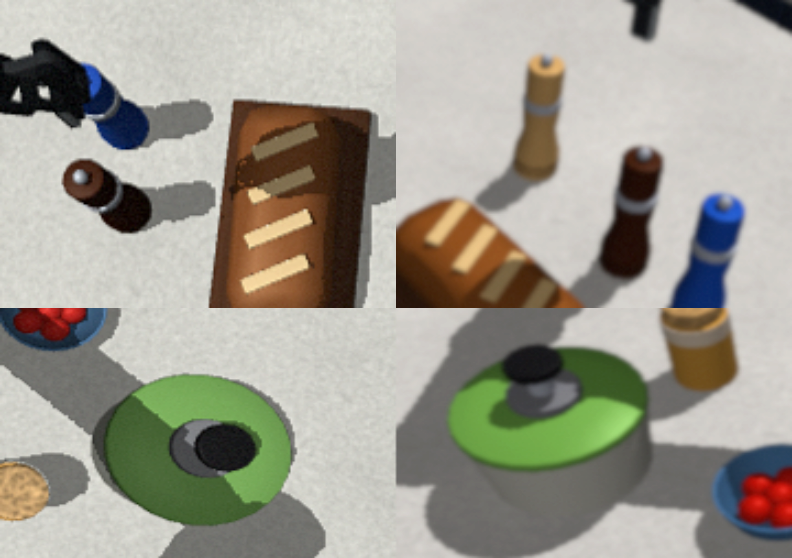

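The pump is back up and the gripper hangs above the dark mill, so I'm lowering it.

Emit:
servo_tool:
  rows:
    - [[0.0136,-0.0204,0.03],[0,0,0],1]
    - [[0.0136,-0.0204,0.12],[0,0,0],1]
    - [[0.0136,-0.0204,0.22],[0,0,0],1]
    - [[0.0136,-0.0204,0.3],[0,0,0],1]
    - [[0.0136,-0.0204,0.36],[0,0,0],1]

```text
t: 5.8
tcp_pos: [0.5871, 0.2443, 0.1916]
orientation: [0.991, 0.131, -0.001, 0.001]
ft_force: [-0.7, 0.2, 0.4]
gripper_width: 0.0854
grip_force: 0.0
```

Run:
```python
from h import *
from cell import robot
s=robot.sense();print(s["tcp_pos"])
d={n:robot.snapshot(n) for n in("top","scene")}
A=cv2.resize(d["top"]["img"][90:230,130:270,::-1],None,fx=2.8,fy=2.8,interpolation=2);B=cv2.resize(d["scene"]["img"][90:230,370:510,::-1],None,fx=2.8,fy=2.8,interpolation=2)
cv2.imwrite("pics/c3.png",cv2.convertScaleAbs(np.hstack([A,B]),alpha=1.8))
```

```text
[0.58708734 0.24432595 0.19159905]
```

View pics/c3.png

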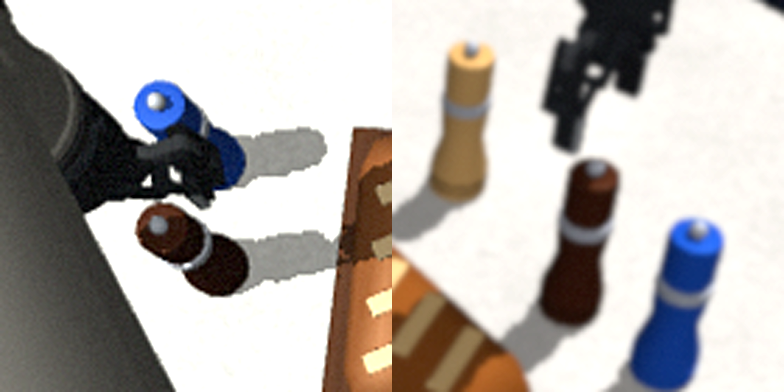

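The fingers straddle the head in the scene view: finger tips at about (567,150) and (630,95) in the crop, and the near tip at about (205,200) in the top view. I'm checking this against the calibration.

Run:
```python
from h import *
import pickle
d=pickle.load(open("s0.pkl","rb"))
c=np.array([.5871,.2443]);y=np.array([.261,-.965])
for nm,o,f in(("top",(130,90),2.8),("scene",(370,90),2.8)):
  for k in(-.050,0,.050):
    p=c+k*y;print(nm,k,[((proj(d[nm],[*p,z])-o)*f).round() for z in(.1916,.205)])
```

```text
top -0.05 [array([ 77., 231.]), array([ 69., 227.])]
top 0 [array([146., 215.]), array([139., 210.])]
top 0.05 [array([214., 199.]), array([208., 194.])]
scene -0.05 [array([235., 100.]), array([238.,  86.])]
scene 0 [array([203., 131.]), array([205., 117.])]
scene 0.05 [array([169., 163.]), array([171., 149.])]
```

The projection matches both views, so the gripper is centred. Next I descend and grip.

Emit:
servo_tool:
  rows:
    - [[0,0,0.07],[0,0,0],1]
    - [[0,0,0.15],[0,0,0],1]
    - [[0,0,0.22],[0,0,0],1]
    - [[0,0,0.27],[0,0,0],1]
    - [[0,0,0.27],[0,0,0],1]

```text
t: 6.4
tcp_pos: [0.5869, 0.2455, 0.1116]
orientation: [0.991, 0.132, -0.001, 0.001]
ft_force: [-0.3, -0.3, 0.0]
gripper_width: 0.085
grip_force: 0.0
```

Emit:
servo_tool:
  rows:
    - [[0,0,0],[0,0,0],0.7]
    - [[0,0,0],[0,0,0],0.55]
    - [[0,0,0],[0,0,0],0.45]
    - [[0,0,0],[0,0,0],0.2]
    - [[0,0,0],[0,0,0],0]

```text
t: 6.9
tcp_pos: [0.5884, 0.2476, 0.1146]
orientation: [0.991, 0.132, 0.001, -0.0]
ft_force: [-0.7, 0.4, 6.6]
gripper_width: 0.0412
grip_force: 60.4
```

Emit:
servo_tool:
  rows:
    - [[0,0,0],[0,0,0],0]
    - [[0,0,0],[0,0,0],0]
    - [[0,0,0],[0,0,0],0]
    - [[0,0,0],[0,0,0],0]
    - [[0,0,0],[0,0,0],0]

```text
t: 7.4
tcp_pos: [0.5884, 0.2476, 0.1146]
orientation: [0.991, 0.132, 0.001, -0.0]
ft_force: [0.3, 0.5, 6.8]
gripper_width: 0.0407
grip_force: 60.4
```

Emit:
servo_tool:
  rows:
    - [[0,0,-0.05],[0,0,0],0]
    - [[0,0,-0.15],[0,0,0],0]
    - [[0,0,-0.28],[0,0,0],0]
    - [[0,0,-0.4],[0,0,0],0]
    - [[0,0,-0.5],[0,0,0],0]

```text
t: 7.9
tcp_pos: [0.5875, 0.2466, 0.2657]
orientation: [0.991, 0.132, 0.0, -0.0]
ft_force: [0.4, 0.1, -2.8]
gripper_width: 0.0405
grip_force: 61.0
```

Emit:
servo_tool:
  rows:
    - [[0,0,-0.04],[0,0,0],0]
    - [[0,0,-0.07],[0,0,0],0]
    - [[0,0,-0.07],[0,0,0],0]
    - [[0,0,-0.07],[0,0,0],0]
    - [[0,0,-0.07],[0,0,0],0]

```text
t: 8.4
tcp_pos: [0.5869, 0.2463, 0.2822]
orientation: [0.991, 0.132, -0.002, 0.0]
ft_force: [-0.1, -0.6, -3.4]
gripper_width: 0.0403
grip_force: 61.0
```

Run:
```python
from h import *
from cell import robot
from scipy.spatial.transform import Rotation as Ro
s=robot.sense();print(s["t"],s["tcp_pos"],s["ft_force"],s["gripper_width"])
R=Ro.from_quat(s["orientation"]).as_matrix();print(R)
print(R.T@(np.array([.6055,-.207,s["tcp_pos"][2]])-s["tcp_pos"])/.3)
d={n:robot.snapshot(n) for n in("top","scene")}
A=cv2.resize(d["top"]["img"][60:260,130:330,::-1],None,fx=2,fy=2);B=cv2.resize(d["scene"]["img"][50:250,330:530,::-1],None,fx=2,fy=2)
cv2.imwrite("pics/c4.png",cv2.convertScaleAbs(np.hstack([A,B]),alpha=1.8))
```

```text
8.4 [0.58687302 0.24627112 0.28219779] [-0.0926645  -0.60321447 -3.41299143] 0.04029126190382501
[[ 9.65133226e-01  2.61743477e-01 -2.86515099e-03]
 [ 2.61740668e-01 -9.65137335e-01 -1.32167806e-03]
 [-3.11120480e-03  5.25668873e-04 -9.99995022e-01]]
[-0.33553989  1.47448125  0.00181903]
```

View pics/c4.png

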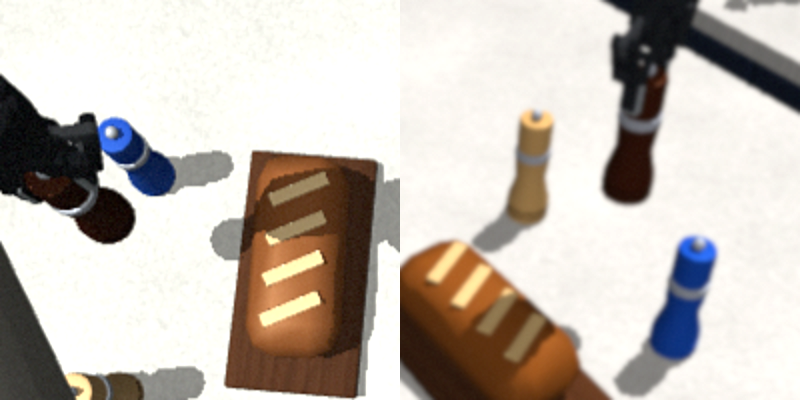

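The mill is held upright and clear of everything (crop around (630,170)), so I carry it over the loaf.

Emit:
servo_tool:
  rows:
    - [[-0.01,0.045,0],[0,0,0],0]
    - [[-0.031,0.135,0],[0,0,0],0]
    - [[-0.058,0.255,0],[0,0,0],0]
    - [[-0.085,0.375,0],[0,0,0],0]
    - [[-0.112,0.49,0],[0,0,0],0]

```text
t: 9.0
tcp_pos: [0.5935, 0.0931, 0.2839]
orientation: [0.991, 0.131, -0.0, 0.0]
ft_force: [0.8, -0.1, -1.7]
gripper_width: 0.0408
grip_force: 61.0
```

Emit:
servo_tool:
  rows:
    - [[-0.025,0.11,0],[0,0,0],0]
    - [[-0.05,0.22,0],[0,0,0],0]
    - [[-0.075,0.33,0],[0,0,0],0]
    - [[-0.1,0.44,0],[0,0,0],0]
    - [[-0.125,0.55,0],[0,0,0],0]

```text
t: 9.5
tcp_pos: [0.6, -0.0756, 0.284]
orientation: [0.991, 0.132, -0.0, 0.0]
ft_force: [0.4, -0.5, -1.9]
gripper_width: 0.041
grip_force: 61.0
```

Emit:
servo_tool:
  rows:
    - [[-0.025,0.11,0],[0,0,0],0]
    - [[-0.05,0.22,0],[0,0,0],0]
    - [[-0.075,0.33,0],[0,0,0],0]
    - [[-0.09,0.4,0],[0,0,0],0]
    - [[-0.098,0.434,0],[0,0,0],0]

```text
t: 10.0
tcp_pos: [0.6051, -0.2106, 0.2836]
orientation: [0.992, 0.13, -0.001, 0.001]
ft_force: [0.7, 0.9, -2.8]
gripper_width: 0.0406
grip_force: 61.1
```

Run:
```python
from h import *
from cell import robot
from scipy.spatial.transform import Rotation as Ro
s=robot.sense();print(s["t"],s["tcp_pos"],s["ft_force"],s["gripper_width"])
R=Ro.from_quat(s["orientation"]).as_matrix()
print(R.T@(np.array([.6055,-.207,.19])-s["tcp_pos"])/.3)
d={n:robot.snapshot(n) for n in("top","scene")}
im=d["top"]["img"].astype(int)
A=cv2.resize(d["top"]["img"][110:250,320:460,::-1],None,fx=2.8,fy=2.8,interpolation=2);B=cv2.resize(d["scene"]["img"][180:320,200:340,::-1],None,fx=2.8,fy=2.8,interpolation=2)
cv2.imwrite("pics/c5.png",cv2.convertScaleAbs(np.hstack([A,B]),alpha=1.8))
```

```text
10.0 [ 0.60512072 -0.21060383  0.28363681] [ 0.65054808  0.88960274 -2.79078376] 0.040606187437880366
[ 0.00473507 -0.01162108  0.31210416]
```

View pics/c5.png

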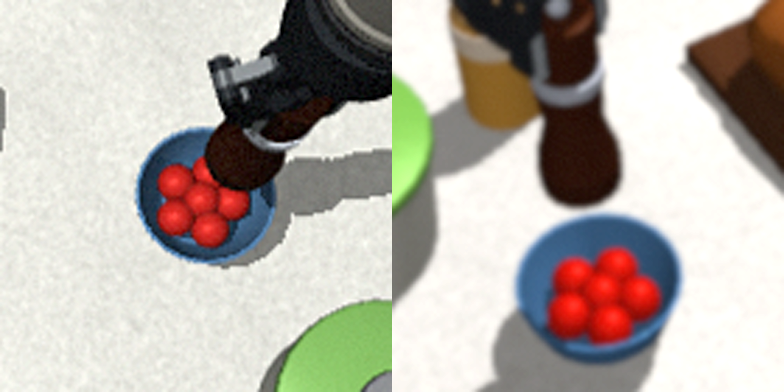

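The mill's foot is near (246,152) in the top crop and (580,180) in the scene crop. The bowl's rim centre is near (205,195) and (600,275).

Run:
```python
from h import *
import pickle
np.set_printoptions(precision=4,suppress=True)
d=pickle.load(open("s0.pkl","rb"));T,S=d["top"],d["scene"]
o=lambda x,y,a,b:(x/2.8+a,y/2.8+b)
print("foot",back(T,o(246,152,320,110),.169),back(S,o(188,180,200,180),.169))
print("rim",back(T,o(205.5,195,320,110),.055),back(S,o(207,277,200,180),.055))
th=np.linspace(0,2*np.pi,60)
for n,oo in(("top",(320,110)),("scene",(200,180))):
  for nm,c,r,z in(("rim",(.605,-.207),.06,.055),("foot",(.605,-.2106),.027,.169)):
    P=np.array([(proj(d[n],[c[0]+r*np.cos(t),c[1]+r*np.sin(t),z])-oo)*2.8 for t in th]);print(n,nm,P.min(0),P.max(0))
```

```text
foot [ 0.6098 -0.2144  0.169 ] [ 0.6084 -0.2114  0.169 ]
rim [ 0.6032 -0.207   0.055 ] [ 0.605  -0.2051  0.055 ]
top rim [134.5715 124.5301] [276.6636 262.8493]
top foot [204.1994 122.8396] [277.645  193.8915]
scene rim [119.375  211.4633] [289.5989 351.0157]
scene foot [144.6678 144.858 ] [227.9    208.8246]
```

Emit:
servo_tool:
  rows:
    - [[-0.005,-0.018,0.05],[0,0,0],0]
    - [[-0.005,-0.018,0.13],[0,0,0],0]
    - [[-0.005,-0.018,0.21],[0,0,0],0]
    - [[-0.005,-0.018,0.27],[0,0,0],0]
    - [[-0.005,-0.018,0.3],[0,0,0],0]

```text
t: 10.6
tcp_pos: [0.6026, -0.1991, 0.1923]
orientation: [0.991, 0.133, -0.001, -0.001]
ft_force: [-0.7, 0.7, -2.6]
gripper_width: 0.0405
grip_force: 61.1
```

Emit:
servo_tool:
  rows:
    - [[0,0,0.005],[0,0,0],0]
    - [[0,0,0.01],[0,0,0],0]
    - [[0,0,0.01],[0,0,0],0]
    - [[0,0,0.01],[0,0,0],0]
    - [[0,0,0.01],[0,0,0],0]

```text
t: 11.1
tcp_pos: [0.6038, -0.2016, 0.1919]
orientation: [0.991, 0.132, 0.001, 0.0]
ft_force: [0.6, 0.8, -2.4]
gripper_width: 0.0405
grip_force: 61.1
```

Emit:
servo_tool:
  rows:
    - [[0,0,0],[0,0,0],0]
    - [[0,0,0],[0,0,0],0]
    - [[0,0,0],[0,0,0],0]
    - [[0,0,0],[0,0,0],0]
    - [[0,0,0],[0,0,0],0]

```text
t: 11.6
tcp_pos: [0.6035, -0.2015, 0.1911]
orientation: [0.991, 0.132, -0.0, -0.0]
ft_force: [-0.6, -0.5, -2.6]
gripper_width: 0.041
grip_force: 61.1
```

Run:
```python
from h import *
from cell import robot
s=robot.sense();print(s["t"],s["tcp_pos"],s["qd"],s["ft_force"],s["gripper_width"],s["grip_force"])
d={n:robot.snapshot(n) for n in("top","scene")}
fz=s["tcp_pos"][2]-.1146;c=s["tcp_pos"][:2]+[.003,-.002]
A=cv2.resize(d["top"]["img"][110:250,320:460,::-1],None,fx=2.8,fy=2.8,interpolation=2);B=cv2.resize(d["scene"]["img"][180:320,200:340,::-1],None,fx=2.8,fy=2.8,interpolation=2)
A,B=[cv2.convertScaleAbs(q,alpha=1.8) for q in(A,B)]
for I,n,o in((A,"top",(320,110)),(B,"scene",(200,180))):
  for cc,r,z,col in(((.604,-.206),.06,.055,(0,255,255)),(c,.027,fz,(0,255,0))):
    P=np.array([(proj(d[n],[cc[0]+r*np.cos(t),cc[1]+r*np.sin(t),z])-o)*2.8 for t in np.linspace(0,6.283,60)])
    cv2.polylines(I,[P.astype(np.int32)],True,col,1)
cv2.imwrite("pics/c6.png",np.hstack([A,B]));cv2.imwrite("pics/c7.png",np.vstack([d["top"]["img"],])[:,:,::-1])
```

```text
11.6 [ 0.60345394 -0.20148483  0.19108282] [-0.00036521  0.00026357  0.00031051  0.00198553  0.00027728  0.00102963
 -0.00110968] [-0.55350945 -0.50962325 -2.63816623] 0.04102659114488586 61.11613154411316
```

View pics/c6.png

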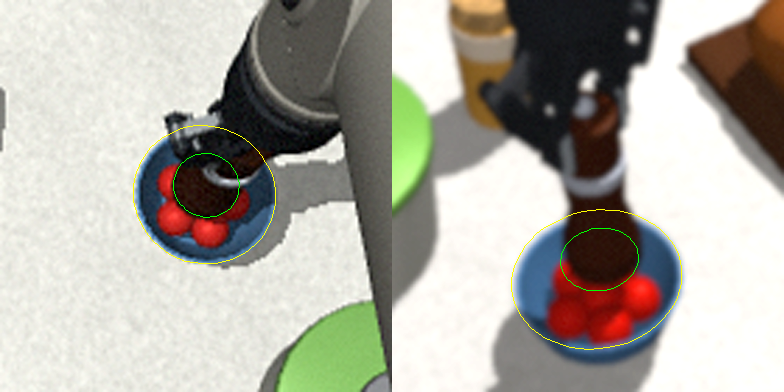

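View pics/c7.png

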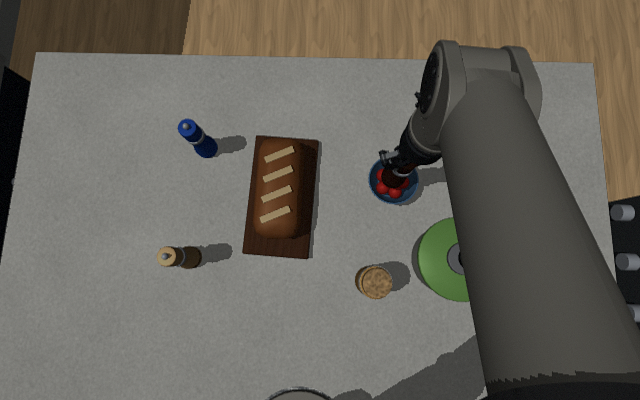

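The foot is centred over the bowl about 21 mm above the rim: in the crop at (600,260), the foot outline matches the mill. The loaf, jar, salt mill and bowl haven't moved.

```bash
python3 -c "
from cell import robot
print(robot.close_job())"
```

```text
the job is handed in; nothing more can be done
None
```

I pressed the pump to its stop and it came back up. The dark pepper mill is now held still and upright, centred over the tomato bowl with its foot about 2 cm above the rim; nothing else was seen to move, and the job is handed in (no verdict was returned).

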